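# Shut and bolt the insect rearing box

## Robot

A 6-joint arm with a two-finger parallel gripper is mounted at the origin on the work surface. World frame = base frame: x ahead of the robot, y to its left, z up, the work surface at z = 0. Lengths are in m, angles in rad, forces in N, time in s.
With the tool pointing down it reaches from about 0.25 to 0.8 m from the base axis. Payload 8.5 kg.
Tool frame: the origin (TCP) lies on the front face of the gripper's body, between the roots of the fingers; the fingertips stand 73 mm ahead of it and the grasp point (between the pads) lies 54 mm ahead of it; z points along the fingers, y is the line along which they close (so a half turn about z gives the same grasp; the last joint's range is limited). The gripper opens to 85 mm and grips with 20 to 120 N. Pads are 22 mm wide; open, the fingers measure 114 mm over their backs; the gripper's body (76 mm by 85 mm) begins 54 mm behind the grasp point. The pads swing forward as they close: fully open they stand 13 mm farther back than shut.
Start: joints at [-1.21, 0.238, -0.013, 1.319, 0, 1.571], TCP at [0.185, -0.491, 0.304] pointing down, gripper open.
Joint ranges: [-2.66, 2.66], [-1.03, 1.9], [-1.14, 1.46], [-1.82, 2.27], [-1.45, 1.34], [-3.14, 3.14]. Speed limits (rad/s): [2.22, 2.22, 2.79, 3.14, 3.14, 3.14].

## Interface

Orientations are given as a unit quaternion [x, y, z, w].
In Python, from rig import env gives the robot as it stands.
- The arm moves only by the tool servo_tool, never from a script. Its argument "plan" is a list of rows, each an object with "linear": the shift along the tool's x, y, z in m, a list of three; "roll": the turn about the tool's z in degrees; "hand": the gripper command: -1 is fully open, 1 is shut, values between are in proportion. In form: [{"linear": [tx, ty, tz], "roll": roll, "hand": hand}, ...]. A call has 1 to 20 rows; each row is the pose to reach, as a shift and turn from the pose commanded when the call began, along the tool's axes at that moment; what a row does not reach only later rows make up. A row lasts 1/8 s, in which the tool goes at most 62.5 mm and 10.7 degrees, less where a joint would pass 70% of its speed; a pose out of reach is approached as far as the arm can. A call with a gripper value outside its range is refused whole. The fingers move at their own pace and stop on an object; the grip force is fixed at half the most. Time passes only in rows, so rows that repeat a pose let the fingers close. It gives the time, the measured TCP pose, the force, the opening and the grip force at its end, in the units of the state.
- env.get_state(): the state, without advancing time (a new reading comes with each control period).
- env.get_image(name): name is "side" or "top" or "wrist"; returns (picture, depth): 480x640x3 uint8, red, green, blue; 480x640 float32, m along the optical axis (not along the pixel's ray), 0 where there is no reading.
- env.get_calibration(name): a dict with "fx", "fy", "cx", "cy" (pixels), "dist" ([k1, k2, p1, p2, k3] as OpenCV has them; the pictures are not rectified), "R" (3x3) and "t" (3): a world point X has camera coordinates R X + t. Camera axes: x right, y down, z forward; pixel columns grow to the right and rows downward; lengths in m; the calibration is good to about 2 mm. A picture is of the moment at which its call begins: read the wrist's pose just before it. get_calibration takes no time and is no camera call; for the wrist camera it gives the pose at the moment of the call.
- env.close_job(): hands the job in; it is judged then, once.
The state is a dict: "time": time; "joints": joint angles; "joint_vel": joint speeds; "effort": joint torques, N m; "ee_pos": TCP position; "tool_rot": TCP orientation; "contact_force": force on the tool from outside, world axes, zero at the start; "moment": the same for the moment, N m; "width": opening from 0.0 (shut) to 1.0 (fully open); "grasp_force": force on a finger pad.
Only numpy, scipy, OpenCV 4.12 (cv2) and the standard library are available. Lean on these libraries where they do the work, as an engineer would, in place of code of your own. Each camera call takes 0.05 s, during which the arm holds its last target. There are 200 camera calls.

## Task

One of the two insect rearing boxes has been left with its lid standing open. With your fingertips only, push that lid over and down gently, without slamming it, until it lies flat on the box, then push the knob of its bolt all the way across so that the lid is locked. Do not lift or drag the box, and leave the other box and the small things lying about where they are.

Things in the scene. Friction and masses are not known exactly. Their poses are not given: they have to be found in the camera images.
- rearing_box: the open rearing box: clear plastic, 130 mm deep (its x), 190 mm wide (its y), 90 mm high, 1 kg, standing loose on the table; origin at the centre of its underside, z up, its front (with the bolt) faces its -x, towards the robot. Inside is a cork floor with a loose bark hide.
- keeper (a point): top centre of the keeper block, 108 mm above the table, at box x -82, y +73.5 mm; axes as the box. It stands on a white ledge along the box front (box x -65 to -99, y -53 to +87 mm, top at 89 mm). The same ledge carries the guide, a like block at y 23.5 mm (both 22 mm deep, 13 mm wide), and the bolt plate (y -50 to +30 mm, top at 97 mm)
- lid (a joint): opening angle of the lid of rearing_box, rad: 0 lies flat on the box, 1.57 stands upright, stop at 1.95 (leaning away from the robot). Hinged along the box's back (+x) top edge. The hinge is stiff (0.15 N m, about 1.5 N at the free edge): the lid stays where it is left, so it has to be pushed the whole way down.
- hinge_mid (a point): middle of the hinge line of the lid, 65 mm behind the box's centre and 90 mm above the table; the underside of the lid passes through it; its axes are those of rearing_box (hinge line along y)
- lid_edge (a point): middle of the lid's free edge, on its outer face (the upper face when shut), 130 mm from the hinge line. The lid is a white plate 130 x 194 x 6 mm, with a small tongue 12 mm wide at box y 56 mm that projects 21 mm past this edge.
- bolt (a joint): travel of the steel bolt on the front ledge, m: 0 fully drawn back (unlocked), 0.040 fully across (locked, its nose over the lid's tongue and in the keeper; the knob then meets the guide). It slides towards the box's +y with about 1.5 N of friction and stays where it is left. It passes over the tongue only when the lid lies flat.
- knob_top (a point): centre of the top of the bolt's upright round knob: 14 mm in diameter, its top 132 mm above the table, standing free for 35 mm above the bolt plate; 82 mm in front of the box's centre, 32 mm to its -y side when the bolt is at 0
- other_box: a second box of the same make and size, already shut and bolted (lid top at 96 mm); origin and axes as for rearing_box; leave it alone
- bark_hide: a dark brown arched piece of bark, about 70 x 65 mm and 24 mm high, loose on the cork floor inside rearing_box; origin at the centre of its underside
- vial_a: capped glass vial, 27 mm in diameter, 74 mm high, standing between the two boxes; origin at the centre of its base
- vial_b: another vial of the same size, standing in front of the boxes; origin at the centre of its base
- petri_dish: closed flat round dish, 94 mm in diameter, 19 mm high; origin at the centre of its base
- forceps: steel forceps about 120 mm long, 5 mm high, lying flat in front of the gap between the boxes; origin at its middle
- brush: small brush lying to the robot's left; origin under its middle
- ethanol_bottle: white squeeze bottle, 64 mm in diameter, 150 mm high, standing back on the robot's left; origin at the centre of its base
Mind the look-alikes: they are no part of the job. Leave any blue look-alike of the rearing_box alone.

How it is judged:
By the outcome, as a careful person would: the job done as asked, in the order asked, and still so for the second after the job is handed in, with the robot touching nothing.
It also fails if it takes over 45 s, if anything falls off the work surface, if the arm or the gripper's body presses on something with over 40 N, if the wrist force passes 120 N, or if a joint passes its speed limit or range.

## Working session

There is one attempt and no reset: what is moved stays moved. The work goes in short steps, Python scripts to look and compute and a tool call to move; the robot and the scene stay as the last step left them, time stands still between calls to the robot, and variables do not carry over. Pictures are saved under pics/ and viewed, at most 10 in all, crops included, and the job is handed in when it is done.

Besides the shell and the picture viewer there is one more tool, called after "Call:" as a command line: name --argument value ..., lists and objects as JSON in quotes. servo_tool: Moves the arm, as the interface text tells. Its arguments: {"type":"object","properties":{"plan":{"type":"array"}},"required":["plan"]}

```bash
ls; mkdir -p pics; cat > h.py <<'E'
import numpy as np, cv2
from rig import env
def cal(n):
    c=env.get_calibration(n); K=np.array([[c['fx'],0,c['cx']],[0,c['fy'],c['cy']],[0,0,1.]])
    return K,np.array(c['dist'],float),np.array(c['R']),np.array(c['t'])
def ray(c,uv):
    K,d,R,t=c
    p=cv2.undistortPoints(np.array(uv,float).reshape(-1,1,2),K,d).reshape(-1,2)
    return -R.T@t,(np.c_[p,np.ones(len(p))]@R)
def plane(c,uv,z):
    o,v=ray(c,uv); return o+v*((z-o[2])/v[:,2])[:,None]
def deep(c,uv,dep):
    o,v=ray(c,uv); return o+v*np.array([dep[int(b),int(a)] for a,b in uv])[:,None]
E
python3 - <<'E'
from h import *
for n in('top','side'):
    im,d=env.get_image(n); cv2.imwrite(f'pics/{n}0.png',im[:,:,::-1]); np.save(f'pics/{n}0.npy',d)
    K,ds,R,t=cal(n); print(n,-R.T@t,R[2],K[0,0])
s=env.get_state(); print(s['time'],s['ee_pos'],s['tool_rot'],s['width'])
E
```

```text
pics
top [0.23947256 0.01158408 1.24483599] [ 0.1660239  -0.00497823 -0.98610916] 488.3990426485841
side [0.28145476 0.7324729  0.93365057] [ 0.14213481 -0.65378658 -0.74320979] 492.0096545147571
0.1 [ 0.18525199 -0.49094344  0.30333854] [ 9.83770747e-01  1.79428815e-01 -1.22759004e-04 -6.35205776e-04] 0.9975999804425973
```

View pics/top0.png

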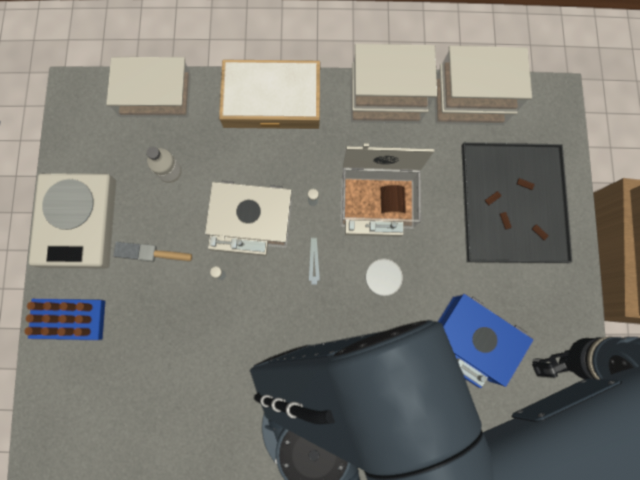

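View pics/side0.png

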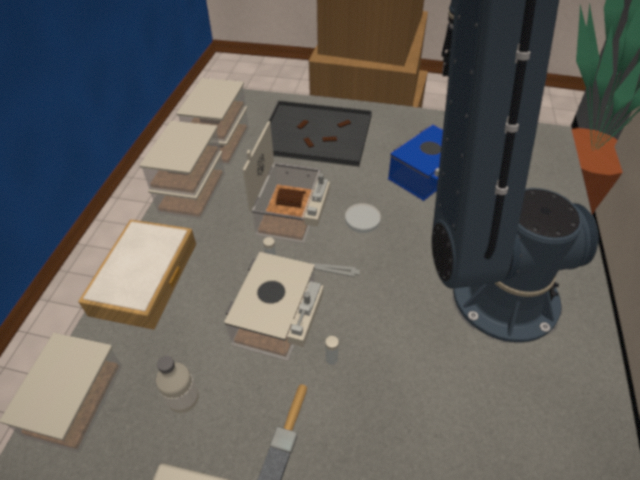

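The top view shows the open box at about (382,200), its lid standing at (388,158) and its ledge at (375,227). The shut box is at (248,215), and the gripper is hidden at lower right. I'll enlarge the open box in both views.

```bash
python3 - <<'E'
from h import *
a=cv2.imread('pics/top0.png')[135:245,330:445]; b=cv2.imread('pics/side0.png')[115:245,235:345]
a=cv2.resize(a,(400,383),interpolation=2); b=cv2.resize(b,(400,473),interpolation=2)
o=np.zeros((473,800,3),np.uint8);o[:383,:400]=a;o[:,400:]=b;cv2.imwrite('pics/z0.png',o)
d=np.load('pics/top0.npy'); c=cal('top')
# all points near box via depth
g=np.array([(u,v) for v in range(135,245) for u in range(330,445)])
P=deep(c,g,d); np.save('pics/P.npy',P)
for lo,hi in((.08,.1),(.1,.112),(.112,.14),(.15,.19),(.19,.26)):
    m=(P[:,2]>lo)&(P[:,2]<hi); q=P[m]; print(lo,hi,m.sum(),q.min(0).round(3) if len(q) else'',q.max(0).round(3) if len(q) else'',q.mean(0).round(3) if len(q) else'')
m=P[:,2]>.12; m&=P[:,0]>.6; q=P[m]; L=np.c_[q[:,1:],np.ones(len(q))]; print('x=ay+bz+c',np.linalg.lstsq(L,q[:,0],rcond=None)[0])
E
```

```text
0.08 0.1 1394 [ 0.459 -0.262  0.08 ] [ 0.628 -0.067  0.1  ] [ 0.529 -0.158  0.091]
0.1 0.112 322 [ 0.464 -0.262  0.1  ] [ 0.628 -0.068  0.112] [ 0.538 -0.146  0.106]
0.112 0.14 364 [ 0.47  -0.263  0.112] [ 0.629 -0.068  0.14 ] [ 0.606 -0.168  0.126]
0.15 0.19 511 [ 0.622 -0.263  0.15 ] [ 0.631 -0.068  0.19 ] [ 0.625 -0.164  0.17 ]
0.19 0.26 645 [ 0.622 -0.26   0.19 ] [ 0.633 -0.068  0.244] [ 0.626 -0.163  0.212]
x=ay+bz+c [0.01590902 0.02044091 0.6241959 ]
```

View pics/z0.png

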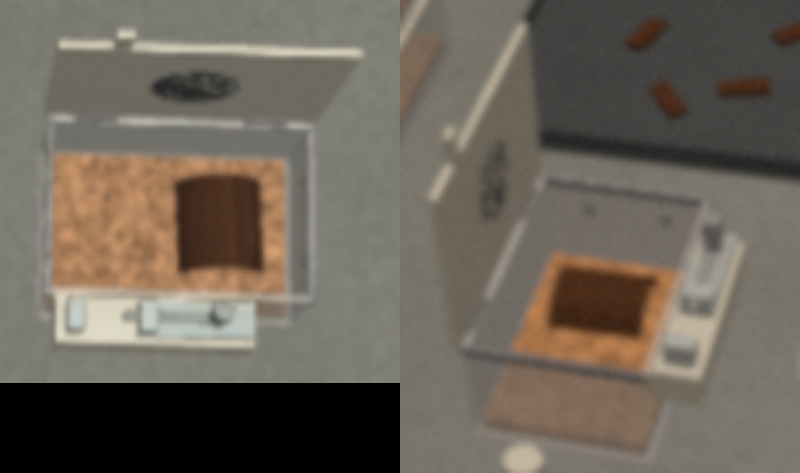

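The lid stands nearly upright, with its hinge at about x 0.624 and its mid y at about -0.165. The knob is at about top pixel (394,224). I'll move high behind the lid with the fingers shut.

Call:
servo_tool --plan '[{"linear": [0, 0, -0.06], "roll": 0, "hand": 1}, {"linear": [0.05, -0.01, -0.06], "roll": 5, "hand": 1}, {"linear": [0.11, -0.025, -0.06], "roll": 10, "hand": 1}, {"linear": [0.17, -0.04, -0.06], "roll": 15, "hand": 1}, {"linear": [0.23, -0.053, -0.06], "roll": 21.6, "hand": 1}, {"linear": [0.29, -0.067, -0.06], "roll": 21.6, "hand": 1}, {"linear": [0.35, -0.08, -0.06], "roll": 21.6, "hand": 1}, {"linear": [0.41, -0.095, -0.06], "roll": 21.6, "hand": 1}, {"linear": [0.47, -0.108, -0.06], "roll": 21.6, "hand": 1}, {"linear": [0.53, -0.122, -0.06], "roll": 21.6, "hand": 1}, {"linear": [0.574, -0.132, -0.06], "roll": 21.6, "hand": 1}, {"linear": [0.574, -0.132, -0.06], "roll": 21.6, "hand": 1}, {"linear": [0.574, -0.132, -0.06], "roll": 21.6, "hand": 1}, {"linear": [0.574, -0.132, -0.06], "roll": 21.6, "hand": 1}, {"linear": [0.574, -0.132, -0.06], "roll": 21.6, "hand": 1}]'

```text
time: 1.98
ee_pos: [0.675, -0.1659, 0.3646]
tool_rot: [1.0, -0.009, 0.0, 0.0]
contact_force: [-0.4, 0.1, -0.4]
width: -0.002
grasp_force: 0.0
```

```bash
python3 - <<'E'
from h import *
s=env.get_state(); print(s['time'],s['ee_pos'],s['tool_rot'],s['width'],s['joints'],s['contact_force'])
P=np.load('pics/P.npy')
# knob by depth, top edge of lid, ledge
m=(P[:,2]>.122)&(P[:,0]<.5); print('knob',m.sum(),P[m].mean(0),P[m][:,2].max())
print('knob ray',plane(cal('top'),[(393.8,224)],.132), 'side',plane(cal('side'),[(235+712*1-400*1,115)],.132)[0]*0, plane(cal('side'),[(235+312/3.636,115+222/3.636)],.132))
# lid free edge corners top view and side view on z=.22
print(plane(cal('top'),[(330+60/3.48,135+45/3.48),(330+362/3.48,135+52/3.48)],.22))
print(plane(cal('side'),[(235+30/3.636,115+198/3.636),(235+128/3.636,115+25/3.636)],.22))
im,d=env.get_image('side'); cv2.imwrite('pics/s1.png',cv2.resize(im[60:260,200:440,::-1],None,fx=2.5,fy=2.5))
E
```

```text
1.975 [ 0.67501328 -0.16587201  0.36456793] [ 9.99961540e-01 -8.76616445e-03  2.65924662e-04  4.52090262e-05] -0.0019588662276272904 [-2.40968803e-01  5.55565633e-01  6.34479797e-01  1.64917211e+00
  3.43985556e-05  2.91815641e+00] [-0.39013796  0.14053621 -0.35323787]
knob 68 [ 0.34723645 -0.07823331  0.73733841] 1.244835994964573
knob ray [[ 0.47654913 -0.18552218  0.132     ]] side [-0. -0.  0.] [[ 0.47843944 -0.18190443  0.132     ]]
[[ 0.62813912 -0.0702881   0.22      ]
 [ 0.62650184 -0.26277016  0.22      ]]
[[ 0.63298296 -0.06985157  0.22      ]
 [ 0.62402567 -0.26044753  0.22      ]]
```

View pics/s1.png

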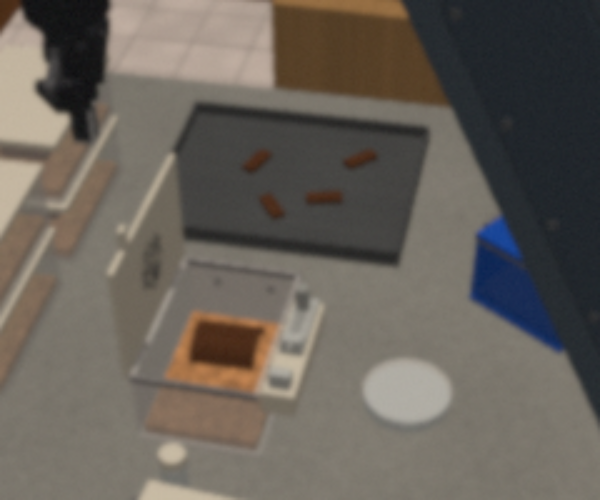

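The tip is behind the lid and nothing stands in the way. I'll descend, make contact, and start pushing slowly.

Call:
servo_tool --plan '[{"linear": [0, 0, 0.04], "roll": 0, "hand": 1}, {"linear": [0, 0, 0.08], "roll": 0, "hand": 1}, {"linear": [0, 0, 0.0966], "roll": 0, "hand": 1}, {"linear": [-0.01, 0, 0.0966], "roll": 0, "hand": 1}, {"linear": [-0.02, 0, 0.0966], "roll": 0, "hand": 1}, {"linear": [-0.027, 0, 0.0966], "roll": 0, "hand": 1}, {"linear": [-0.034, 0, 0.0966], "roll": 0, "hand": 1}, {"linear": [-0.04, 0, 0.0966], "roll": 0, "hand": 1}, {"linear": [-0.046, 0, 0.0968], "roll": 0, "hand": 1}, {"linear": [-0.052, 0, 0.0971], "roll": 0, "hand": 1}, {"linear": [-0.058, 0, 0.098], "roll": 0, "hand": 1}, {"linear": [-0.064, 0, 0.0993], "roll": 0, "hand": 1}, {"linear": [-0.07, 0, 0.1008], "roll": 0, "hand": 1}, {"linear": [-0.076, 0, 0.103], "roll": 0, "hand": 1}, {"linear": [-0.082, 0, 0.1053], "roll": 0, "hand": 1}, {"linear": [-0.087, 0, 0.1077], "roll": 0, "hand": 1}, {"linear": [-0.087, 0, 0.1077], "roll": 0, "hand": 1}]'

```text
time: 4.15
ee_pos: [0.5882, -0.1636, 0.2559]
tool_rot: [1.0, -0.008, -0.0, -0.0]
contact_force: [-0.5, 0.6, 0.2]
width: -0.003
grasp_force: 0.0
```

```bash
python3 - <<'E'
from h import *
im,d=env.get_image('side'); cv2.imwrite('pics/s2.png',cv2.resize(im[60:260,200:440,::-1],None,fx=2.5,fy=2.5))
E
```

```text
(no output)
```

View pics/s2.png

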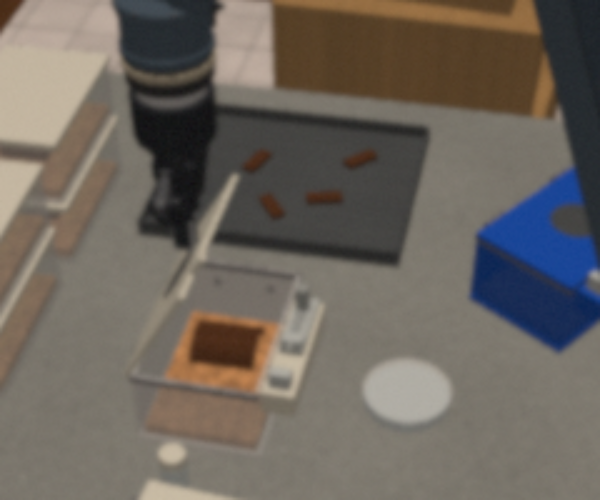

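The lid leans forward at about 60–65° with the tip on its outer face, and the box hasn't moved. I'll continue along the arc.

Call:
servo_tool --plan '[{"linear": [-0.0083, 0, 0.0045], "roll": 0, "hand": 1}, {"linear": [-0.0159, 0, 0.0096], "roll": 0, "hand": 1}, {"linear": [-0.023, 0, 0.0155], "roll": 0, "hand": 1}, {"linear": [-0.0296, 0, 0.0218], "roll": 0, "hand": 1}, {"linear": [-0.0356, 0, 0.0287], "roll": 0, "hand": 1}, {"linear": [-0.0409, 0, 0.0362], "roll": 0, "hand": 1}, {"linear": [-0.0456, 0, 0.044], "roll": 0, "hand": 1}, {"linear": [-0.0496, 0, 0.0523], "roll": 0, "hand": 1}, {"linear": [-0.0529, 0, 0.0609], "roll": 0, "hand": 1}, {"linear": [-0.0543, 0, 0.0655], "roll": 0, "hand": 1}, {"linear": [-0.0554, 0, 0.0697], "roll": 0, "hand": 1}, {"linear": [-0.0564, 0, 0.074], "roll": 0, "hand": 1}, {"linear": [-0.0571, 0, 0.0785], "roll": 0, "hand": 1}, {"linear": [-0.0575, 0, 0.082], "roll": 0, "hand": 1}, {"linear": [-0.058, 0, 0.085], "roll": 0, "hand": 1}, {"linear": [-0.058, 0, 0.087], "roll": 0, "hand": 1}, {"linear": [-0.058, 0, 0.088], "roll": 0, "hand": 1}, {"linear": [-0.058, 0, 0.088], "roll": 0, "hand": 1}]'

```text
time: 6.45
ee_pos: [0.5308, -0.1627, 0.1686]
tool_rot: [1.0, -0.008, 0.0, 0.0]
contact_force: [-1.9, 0.3, 5.5]
width: 0.003
grasp_force: 2.4
```

Call:
servo_tool --plan '[{"linear": [0, 0, 0.001], "roll": 0, "hand": 1}, {"linear": [0, 0, 0.001], "roll": 0, "hand": 1}]'

```text
time: 6.7
ee_pos: [0.5307, -0.1627, 0.1685]
tool_rot: [1.0, -0.008, 0.0, 0.0]
contact_force: [-5.1, 0.6, 12.8]
width: -0.002
grasp_force: 6.8
```

Call:
servo_tool --plan '[{"linear": [0, 0, -0.02], "roll": 0, "hand": 1}, {"linear": [0, 0, -0.07], "roll": 0, "hand": 1}, {"linear": [-0.04, 0.06, -0.09], "roll": 0, "hand": 1}, {"linear": [-0.09, 0.11, -0.09], "roll": 0, "hand": 1}, {"linear": [-0.12, 0.13, -0.09], "roll": 0, "hand": 1}, {"linear": [-0.12, 0.13, -0.09], "roll": 0, "hand": 1}, {"linear": [-0.12, 0.13, -0.09], "roll": 0, "hand": 1}]'

```text
time: 7.58
ee_pos: [0.4089, -0.2909, 0.2574]
tool_rot: [1.0, -0.009, 0.0, -0.0]
contact_force: [0.1, 0.7, -0.2]
width: -0.0
grasp_force: 0.0
```

```bash
python3 - <<'E'
from h import *
s=env.get_state(); print(s['time'],s['ee_pos'],s['width'])
o=np.zeros((450,800,3),np.uint8)
for i,(n,x,y) in enumerate((('top',330,135),('side',235,115))):
    im,d=env.get_image(n); cv2.imwrite(f'pics/{n}3.png',im[:,:,::-1]); np.save(f'pics/{n}3.npy',d)
    o[:,i*400:i*400+400]=cv2.resize(im[y:y+135,x:x+120,::-1],(400,450),interpolation=2)
cv2.imwrite('pics/z3.png',o)
c=cal('top');d=np.load('pics/top3.npy');g=np.array([(u,v) for v in range(150,245) for u in range(335,430)]);P=deep(c,g,d)
m=(P[:,2]>.085)&(P[:,2]<.11)&(P[:,0]>.51)&(P[:,0]<.62)&(P[:,1]>-.255)&(P[:,1]<-.075);q=P[m];print(m.sum(),q.mean(0),np.linalg.lstsq(np.c_[q[:,:2],np.ones(len(q))],q[:,2],rcond=None)[0])
E
```

```text
7.575 [ 0.40886212 -0.29086057  0.25735084] -0.0001271885788197919
3208 [ 0.5645194  -0.16516682  0.09675498] [-0.00117409 -0.00043434  0.09734604]
```

View pics/z3.png

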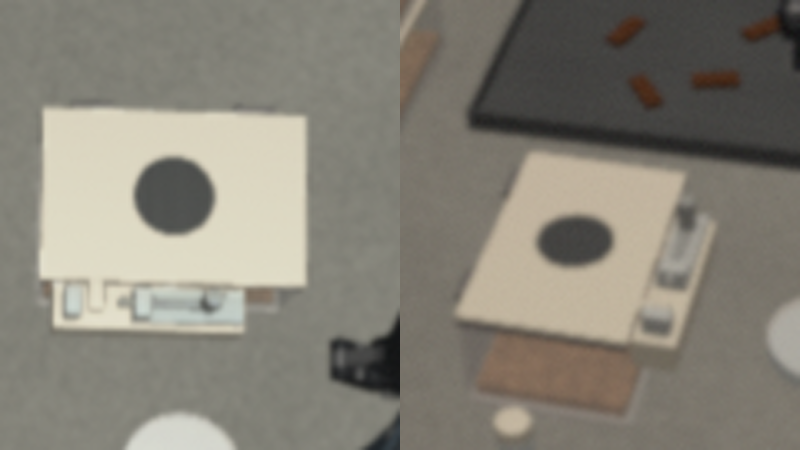

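The lid is flat (plane at z 0.097, no tilt), with its tongue next to the keeper and the knob at about top pixel (394,224). I'll bring the tip down on the knob's -y side and push it in stages.

Call:
servo_tool --plan '[{"linear": [0.034, -0.026, 0], "roll": 0, "hand": 1}, {"linear": [0.067, -0.052, 0], "roll": 0, "hand": 1}, {"linear": [0.067, -0.052, 0.03], "roll": 0, "hand": 1}, {"linear": [0.067, -0.052, 0.06], "roll": 0, "hand": 1}, {"linear": [0.067, -0.052, 0.077], "roll": 0, "hand": 1}, {"linear": [0.067, -0.052, 0.077], "roll": 0, "hand": 1}, {"linear": [0.067, -0.052, 0.077], "roll": 0, "hand": 1}]'

```text
time: 8.55
ee_pos: [0.4773, -0.2394, 0.1808]
tool_rot: [1.0, -0.008, 0.0, 0.0]
contact_force: [0.2, 0.3, -0.3]
width: 0.003
grasp_force: 0.0
```

```bash
python3 - <<'E'
from h import *
s=env.get_state(); print(s['time'],s['ee_pos'])
o=np.zeros((450,800,3),np.uint8)
im,d=env.get_image('wrist'); o[:300,:400]=cv2.resize(im[:,:,::-1],(400,300))
im,d=env.get_image('side'); o[:,400:]=cv2.resize(im[100:235,235:355,::-1],(400,450),interpolation=2)
cv2.imwrite('pics/z4.png',o)
E
```

```text
8.55 [ 0.47730999 -0.23938989  0.180766  ]
```

View pics/z4.png

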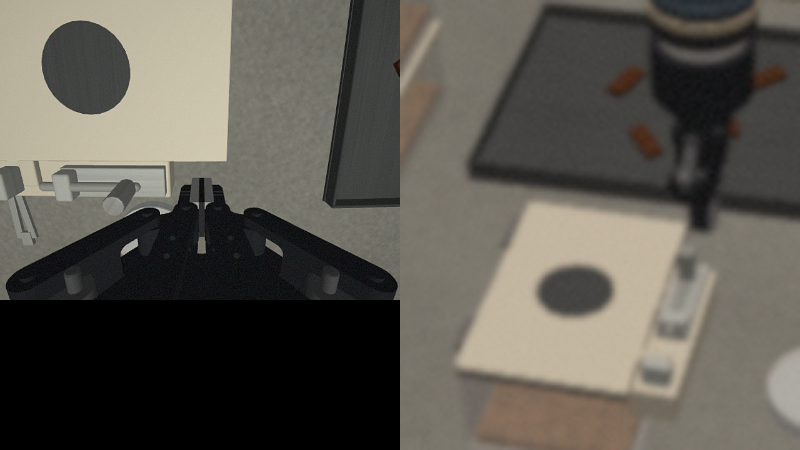

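The tips line up with the knob from its -y side, with a clear gap between them. I'll push.

Call:
servo_tool --plan '[{"linear": [0, -0.006, 0], "roll": 0, "hand": 1}, {"linear": [0, -0.012, 0], "roll": 0, "hand": 1}, {"linear": [0, -0.017, 0], "roll": 0, "hand": 1}, {"linear": [0, -0.022, 0], "roll": 0, "hand": 1}, {"linear": [0, -0.026, 0], "roll": 0, "hand": 1}, {"linear": [0, -0.03, 0], "roll": 0, "hand": 1}, {"linear": [0, -0.034, 0], "roll": 0, "hand": 1}, {"linear": [0, -0.038, 0], "roll": 0, "hand": 1}, {"linear": [0, -0.042, 0], "roll": 0, "hand": 1}, {"linear": [0, -0.046, 0], "roll": 0, "hand": 1}, {"linear": [0, -0.05, 0], "roll": 0, "hand": 1}, {"linear": [0, -0.053, 0], "roll": 0, "hand": 1}, {"linear": [0, -0.056, 0], "roll": 0, "hand": 1}, {"linear": [0, -0.056, 0], "roll": 0, "hand": 1}]'

```text
time: 10.4
ee_pos: [0.4774, -0.1835, 0.1802]
tool_rot: [1.0, -0.008, -0.0, -0.0]
contact_force: [-0.6, -0.2, -0.5]
width: 0.002
grasp_force: 0.0
```

Call:
servo_tool --plan '[{"linear": [0, -0.002, 0], "roll": 0, "hand": 1}, {"linear": [0, -0.003, 0], "roll": 0, "hand": 1}]'

```text
time: 10.65
ee_pos: [0.4775, -0.1808, 0.1802]
tool_rot: [1.0, -0.008, -0.0, 0.0]
contact_force: [0.3, -1.0, -0.4]
width: -0.001
grasp_force: 0.8
```

```bash
python3 - <<'E'
from h import *
s=env.get_state(); print(s['time'],s['ee_pos'],s['contact_force'])
o=np.zeros((450,800,3),np.uint8)
im,d=env.get_image('wrist'); o[:,:400]=cv2.resize(im[200:425,0:400,::-1],(400,225))[:, :].repeat(2,0)
im,d=env.get_image('side'); o[:,400:]=cv2.resize(im[100:235,235:355,::-1],(400,450),interpolation=2)
cv2.imwrite('pics/z5.png',o)
E
```

```text
10.65 [ 0.47747346 -0.18079459  0.18022181] [ 0.34553033 -0.99795465 -0.37325067]
```

View pics/z5.png

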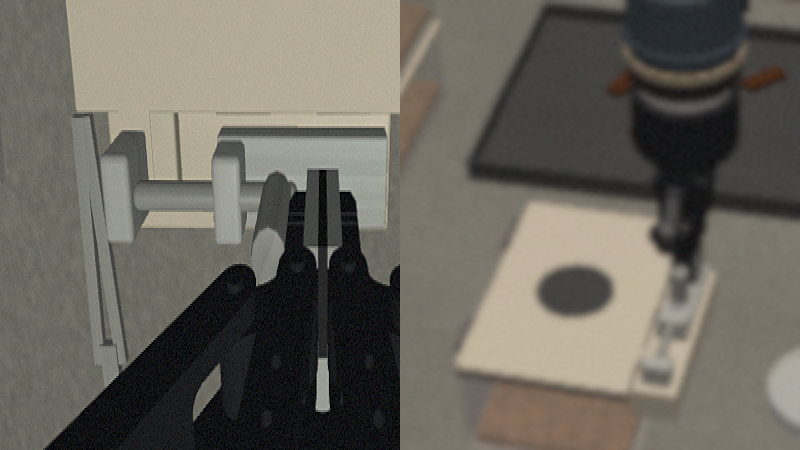

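The nose has passed over the tongue and reached the keeper, but a gap remains between the knob and the guide. I'll push on in small steps.

Call:
servo_tool --plan '[{"linear": [0, -0.002, 0], "roll": 0, "hand": 1}, {"linear": [0, -0.004, 0], "roll": 0, "hand": 1}, {"linear": [0, -0.004, 0], "roll": 0, "hand": 1}]'

```text
time: 11.12
ee_pos: [0.4776, -0.1766, 0.1802]
tool_rot: [1.0, -0.008, 0.0, -0.0]
contact_force: [0.5, -1.7, -0.1]
width: 0.002
grasp_force: 0.3
```

Call:
servo_tool --plan '[{"linear": [0, -0.001, 0], "roll": 0, "hand": 1}, {"linear": [0, -0.002, 0], "roll": 0, "hand": 1}, {"linear": [0, -0.002, 0], "roll": 0, "hand": 1}]'

```text
time: 11.5
ee_pos: [0.4776, -0.1747, 0.1802]
tool_rot: [1.0, -0.008, 0.0, -0.0]
contact_force: [0.0, -1.3, 0.7]
width: -0.0
grasp_force: 0.5
```

Call:
servo_tool --plan '[{"linear": [0, -0.001, 0], "roll": 0, "hand": 1}, {"linear": [0, -0.002, 0], "roll": 0, "hand": 1}, {"linear": [0, -0.002, 0], "roll": 0, "hand": 1}]'

```text
time: 11.88
ee_pos: [0.4776, -0.173, 0.1802]
tool_rot: [1.0, -0.008, -0.0, 0.0]
contact_force: [-0.3, -4.7, -0.5]
width: 0.001
grasp_force: 1.9
```

```bash
python3 - <<'E'
from h import *
s=env.get_state(); print(s['time'],s['ee_pos'],s['contact_force'])
im,d=env.get_image('wrist'); cv2.imwrite('pics/z6.png',cv2.resize(im[200:425,0:400,::-1],(800,450)))
E
```

```text
11.875 [ 0.47756535 -0.17296188  0.18020594] [-0.25333631 -4.67008564 -0.52003598]
```

View pics/z6.png

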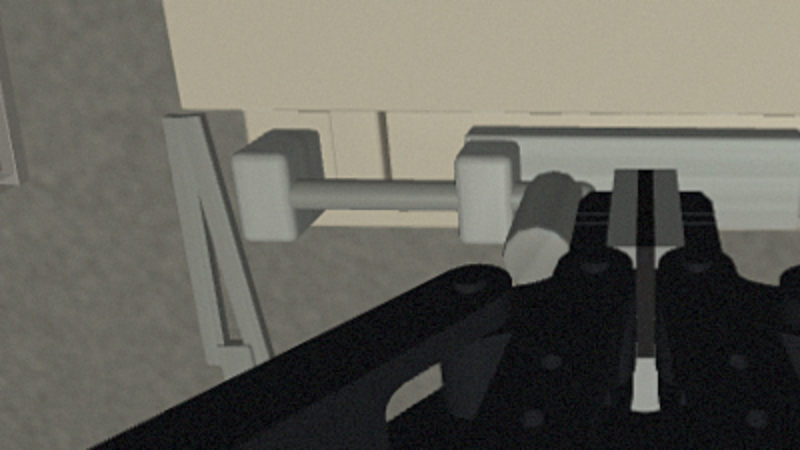

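The force has tripled at the predicted stop position. I'll make one half-millimetre check, then retreat along -y and up.

Call:
servo_tool --plan '[{"linear": [0, -0.0005, 0], "roll": 0, "hand": 1}, {"linear": [0, -0.0005, 0], "roll": 0, "hand": 1}]'

```text
time: 12.18
ee_pos: [0.4775, -0.1724, 0.1802]
tool_rot: [1.0, -0.008, -0.0, 0.0]
contact_force: [-1.0, -4.0, -0.3]
width: -0.0
grasp_force: 2.0
```

Call:
servo_tool --plan '[{"linear": [0, 0.015, 0], "roll": 0, "hand": 1}, {"linear": [0, 0.03, -0.02], "roll": 0, "hand": 1}, {"linear": [0, 0.04, -0.08], "roll": 0, "hand": 1}, {"linear": [-0.06, 0.09, -0.12], "roll": 0, "hand": 1}, {"linear": [-0.12, 0.14, -0.12], "roll": 0, "hand": 1}, {"linear": [-0.12, 0.14, -0.12], "roll": 0, "hand": 1}, {"linear": [-0.12, 0.14, -0.12], "roll": 0, "hand": 1}]'

```text
time: 13.05
ee_pos: [0.3536, -0.312, 0.3007]
tool_rot: [1.0, -0.01, 0.0, 0.0]
contact_force: [-0.2, -0.1, 0.3]
width: -0.001
grasp_force: 0.0
```

```bash
python3 - <<'E'
from h import *
o=np.zeros((450,800,3),np.uint8)
for i,(n,x,y) in enumerate((('top',330,135),('side',235,115))):
    im,d=env.get_image(n)
    o[:,i*400:i*400+400]=cv2.resize(im[y:y+135,x:x+120,::-1],(400,450),interpolation=2)
cv2.imwrite('pics/z7.png',o); print(env.get_state()['contact_force'])
E
```

```text
[-0.80992234 -0.17167609  0.24825859]
```

View pics/z7.png

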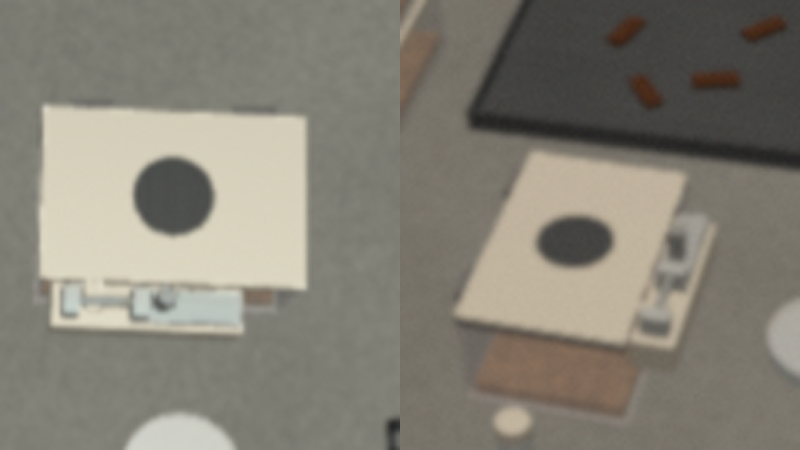

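The bolt is across into the keeper with the knob against the guide, the lid is flat, and the box is in place. I'll hand it in.

```bash
python3 -c "
from rig import env
print(env.close_job())"
```

```text
the job is handed in; nothing more can be done
None
```

The open box's lid was pushed down gently until flat and its bolt pushed fully across to the guide; the job was handed in at about 13 s, with the box moved by no more than about half a millimetre.

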